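# Clip the pump head back on the soap dispenser and hold the pump down

### The job

The soap dispenser has been refilled and its steel pump head is standing beside it on the counter. Set the head on the white pump stem of the bottle with its spout pointing at the sink, press it down until it clicks onto the stem, then keep pressing on to the very bottom of the pump's stroke so that it primes, and finish like that, still holding the head down. Keep the bottle standing about where it is, and leave the other things on the counter alone.

Things in the scene. Friction and masses are not known exactly. Their poses are not given: they have to be found in the camera images.
- pump_head: The loose steel pump head, standing upright, 0.15 kg: a round boss 28 mm wide (30 mm from 25 mm up to its flat-domed top at 37 mm). A 10 mm thick spout leaves it near the top, its axis 30 mm up, reaching 60 mm from the boss's axis, the end turned down. Origin: centre of the underside; +x along the spout, z up. Grip the boss across the spout (closing along the head's y).
- head_socket (a point): Closed upper end of the socket in the head's underside, on its axis, 22 mm above the underside. The socket is 18 mm wide, its mouth flared to 24 mm; a three-tongued spring clip inside, 10 mm above the underside, snaps over the stem's bead. When the head is fully home this point meets stem_top.
- spout_tip (a point): mouth of the spout, 55 mm from the head's axis along its +x and 18 mm above its underside
- bottle: The loose round amber glass dispenser bottle, about 0.75 kg, 79 mm in diameter, standing upright on the counter. Origin: centre of its underside; z up. Its shoulder runs in to a steel screw collar, 38 mm in diameter, whose top is 140 mm up; the white pump stem rises from the collar's middle.
- stem_top (a point): Top centre of the white stem: 44 mm above the collar, 184 mm above the counter, with the pump up; it sinks with the stem. Stem 12 mm thick, tapered to 7 mm at the top; rounded bead, 16 mm wide, 7 mm below the top. Set on loosely, a head stands about 9 mm higher than home; a push of about 7 N clicks it over the bead, then the force drops. Home, its underside is 22 mm below this point.
- stem (a joint): Travel of the pump stem, m: 0 up, 0.014 at the bottom of its stroke. A spring pushes it up with 10 N at the start of the stroke and 14 N at the bottom, so the head clicks on before the stem moves; let go, it comes up again. At the bottom a clipped-on head has its underside 148 mm above the counter, 8 mm above the collar, and the stop is hard.
- sink_edge (a point): a point on the edge of the sink's opening, on the side towards the bottle, at the height of the counter; its axes are the world's. The sink lies beyond it, to the robot's right (-y) of the bottle, so the spout has to point roughly to -y
- dish_brush: bystander: yellow dish brush, 88x81x54 mm, lying on the counter; origin at its underside
- glass: bystander: drinking glass, 81 mm wide and 92 mm tall; origin at its underside
- tin_1: bystander: flat tin, 63x105x25 mm; origin at its underside
Mind the look-alikes: they are no part of the job. Several things have the shape of the bottle; the one meant has the colours described above.

How it is judged (in metres and radians):
On the way, in this order (a step that is already met when the one before it is completed fails the run):
1. the head has been set on the stem: on its axis, the stem's top inside the socket, not yet clicked home (z of head_socket in the frame of stem_top between 0.0035 and 0.018 m and horizontal distance between head_socket and stem_top below 0.005 m).
2. the head has clicked over the bead and is home on the stem (z of head_socket in the frame of stem_top between -0.003 and 0.0025 m and horizontal distance between head_socket and stem_top below 0.003 m and angle between the z axis of pump_head and the z axis of bottle, either way round below 0.12 rad), for 0.05 s.
At the end, for the whole second after the job is handed in: Head home on the stem (2.5 mm in height, 3 mm sideways, 0.12 rad), stem held down by the robot at least 11.5 of its 14 mm, spout pointing to the sink, within 0.7 rad of straight to the robot's right, bottle upright within 0.08 rad (all of step 2 and value of joint stem above 0.0115 m and contact force between any of the fingers, the arm and pump_head above 4 N and x of sink_edge in the frame of pump_head above 0.02 m and angle between the x axis of pump_head and the y axis of sink_edge, either way round below 0.7 rad and angle between bottle's own z axis and vertical below 0.08 rad); the arm keeps its last pose, push and grip.
It fails at once if the bottle is tipped by more than 0.35 rad (angle between bottle's own z axis and vertical above 0.35 rad).
It fails at once if the bottle is shoved more than 6 cm from where it stood (distance of bottle from where it was at the start of the episode above 0.06 m).
It fails at once if the dish brush is moved by more than 3 cm (distance of dish_brush from where it was at the start of the episode above 0.03 m).
It fails at once if the glass is moved by more than 3 cm (distance of glass from where it was at the start of the episode above 0.03 m).
It fails at once if the tin is moved by more than 3 cm (distance of tin_1 from where it was at the start of the episode above 0.03 m).
It also fails if it takes over 43 s, if anything falls off the work surface, if the arm or the gripper's body presses on something with over 40 N, if the wrist force passes 120 N, or if a joint passes its speed limit or range.

### The arm

A 6-joint arm with a two-finger parallel gripper is mounted at the origin on a cart in front of the work surface, level with it; the furniture and walls round the work are solid. World frame = base frame: x ahead of the robot, y to its left, z up, the work surface at z = 0. Lengths are in m, angles in degrees, forces in N, time in s.
With the tool pointing down it reaches from about 0.375 to 0.9 m from the base axis. Payload 3.1 kg.
Tool frame: the origin (TCP) lies at the very end of the fingers, on their centre line; the grasp point (between the pads) lies 19 mm behind it; z points along the fingers, y is the line along which they close (so a half turn about z gives the same grasp; the last joint's range is limited). The gripper opens to 87 mm and grips with 3 to 60 N. Pads are 19 mm wide; open, the fingers measure 117 mm over their backs; the gripper's body (75 mm by 190 mm) begins 51 mm behind the grasp point.
Start: joints at [-78.638, 30.224, 82.088, -0, 67.689, -10.227], TCP at [0.23, -0.581, 0.223] pointing down, gripper open.
Joint ranges: [-176.69, 176.69], [-43.24, 126.21], [12.49, 139.97], [-82, 262], [0, 151.66], [-163.58, 163.58]. Speed limits (degrees/s): [159.86, 159.86, 180, 180, 180, 180].

### API

Orientations are given as a 3x3 rotation matrix whose columns are the frame's x, y, z axes.
In Python, from rig import bot gives the robot as it stands.
- The arm moves only by the tool move_arm, never from a script. Its argument "increments" is a list of rows, each an object with "xyz": the shift along the tool's x, y, z in mm, a list of three; "roll": the turn about the tool's z in rad; "grip": the opening in per cent of the stroke, from 0 (shut) to 100 (fully open). A call has 1 to 5 rows; each row shifts and turns the commanded pose from where the row before left it, along the tool's axes as they then stand; what a row does not reach is not made up. A row lasts 1/12 s, in which the tool goes at most 41.7 mm and 7.16 degrees, less where a joint would pass 70% of its speed; a pose out of reach is approached as far as the arm can. A call is refused whole if a number of a shift passes 41.7 or a number of a turn 0.125, either way. A call with a gripper value outside its range is refused whole. The fingers move at their own pace and stop on an object; the grip force is fixed at half the most. Time passes only in rows, so rows that do not move let the fingers close. It gives the time, the measured TCP pose, the force, the opening and the grip force at its end, in the units of the state.
- bot.read_state(): the state, without advancing time (a new reading comes with each control period).
- bot.capture(name): name is "side" or "top"; returns (picture, depth): 400x640x3 uint8, red, green, blue; 400x640 float32, m along the optical axis (not along the pixel's ray), 0 where there is no reading.
- bot.camera_model(name): a dict with "intrinsics" (3x3 intrinsics, pixels), "rvec" (rotation vector, rad) and "tvec" (3), from world to camera coordinates, as OpenCV has them. Camera axes: x right, y down, z forward; pixel columns grow to the right and rows downward; lengths in m; the calibration is good to about 2 mm. A picture is of the moment at which its call begins. camera_model takes no time and is no camera call.
- bot.hand_in(): hands the job in; it is judged then, once.
Trained networks look in the newest picture that a camera, given by its name, has taken for a name from the list of things; names that differ only in an ending like _2 or _b are one class to them, and where a whole thing is asked for, a point or a joint stands for the part that bears it (a point fixed in the world has none). Each returns a list of dicts, best first, with "conf" (0 to 1); they miss things now and then, are a little off and sometimes report something else, mostly with a low value. They report only what shows in the picture. A call takes as long as a camera call. They do not tell look-alikes from the thing itself.
- bot.spot_in(label, camera): "at" ([x, y, z] in m, in the coordinates of the camera as it stood for that picture, good to about 4 mm: the middle of the surface that is visible of it).
- bot.trace(label, camera): "mask" (400x640 bool, what is visible of it).
The state is a dict: "time_s": time; "joint_positions": joint angles; "qvel": joint speeds; "tau": joint torques, N m; "position": TCP position; "tcp_rot": TCP orientation; "force": force on the tool from outside, world axes, zero at the start; "moment": the same for the moment, N m; "opening": opening from 0.0 (shut) to 1.0 (fully open); "grasp_force": force on a finger pad.
Only numpy, scipy, OpenCV 4.12 (cv2) and the standard library are available. Lean on these libraries where they do the work, as an engineer would, in place of code of your own. Each camera call takes 0.05 s, during which the arm holds its last target. There are 200 camera calls.

## Working session

There is one attempt and no reset: what is moved stays moved. The work goes in short steps, Python scripts to look and compute and a tool call to move; the robot and the scene stay as the last step left them, time stands still between calls to the robot, and variables do not carry over. Pictures are saved under pics/ and viewed, at most 10 in all, crops included, and the job is handed in when it is done.

Besides the shell and the picture viewer there is one more tool, called after ">>>" by a JSON object that holds its "fn" and its "kwargs". move_arm: Moves the arm, as the interface text tells. Its arguments: {"type":"object","properties":{"increments":{"type":"array"}},"required":["increments"]}

```bash
mkdir -p pics; cat > h.py <<'E'
import numpy as np,cv2
from rig import bot
def c2w(n,p):
    m=bot.camera_model(n);R=cv2.Rodrigues(np.array(m["rvec"],float))[0]
    return (np.atleast_2d(p)-np.array(m["tvec"]).ravel())@R
def pix(n,p):
    m=bot.camera_model(n);R=cv2.Rodrigues(np.array(m["rvec"],float))[0]
    q=np.array(m["intrinsics"])@(R@np.array(p)+np.array(m["tvec"]).ravel());return (q[:2]/q[2]).round()
def cloud(n,d,mask):
    K=np.array(bot.camera_model(n)["intrinsics"]);v,u=np.nonzero(mask&(d>0));z=d[v,u]
    return c2w(n,np.c_[(u-K[0,2])*z/K[0,0],(v-K[1,2])*z/K[1,1],z])
def save(f,im): cv2.imwrite("pics/"+f,im[:,:,::-1])
E
python3 - <<'E'
from h import *
ims=[]
for n in("side","top"):
    im,d=bot.capture(n);ims.append(im);save(n+"0.png",im);np.save(n+"0.npy",d)
    print(n,"cam at",c2w(n,[0,0,0]).round(3))
    for l in("pump_head","bottle","dish_brush","glass","tin_1"):
        for r in bot.spot_in(l,n):
            w=c2w(n,r["at"])[0];print(l,round(r["conf"],2),w.round(3),pix(n,w))
s=bot.read_state();print(s["time_s"],s["tcp_rot"],s["force"])
E
```

```text
side cam at [[-0.1    0.406  1.237]]
pump_head 0.56 [0.476 0.094 0.037] [332. 261.]
bottle 0.93 [ 0.646 -0.009  0.101] [336. 191.]
bottle 0.73 [ 0.424 -0.093  0.112] [401. 235.]
bottle 0.67 [ 0.535 -0.023  0.106] [359. 216.]
bottle 0.65 [ 0.552 -0.163  0.099] [398. 195.]
glass 0.74 [0.477 0.095 0.041] [332. 260.]
glass 0.7 [0.551 0.385 0.049] [224. 280.]
tin_1 0.66 [ 0.781 -0.163  0.021] [358. 160.]
top cam at [[0.392 0.044 1.173]]
pump_head 0.47 [0.48  0.095 0.039] [290. 252.]
bottle 0.83 [ 0.431 -0.11   0.117] [364. 263.]
bottle 0.8 [ 0.549 -0.026  0.114] [330. 223.]
bottle 0.69 [ 0.655 -0.018  0.112] [325. 187.]
bottle 0.59 [ 0.566 -0.167  0.111] [379. 214.]
bottle 0.42 [0.48  0.091 0.032] [291. 252.]
dish_brush 0.79 [ 0.426 -0.274  0.026] [414. 263.]
glass 0.72 [0.538 0.396 0.035] [189. 239.]
tin_1 0.75 [ 0.78  -0.165  0.022] [367. 153.]
tin_1 0.34 [ 0.561 -0.168  0.109] [379. 216.]
0.6 [[ 9.29853634e-01  3.67929640e-01  5.61866379e-06]
 [ 3.67929640e-01 -9.29853634e-01 -1.34192371e-05]
 [ 2.87199860e-07  1.45451994e-05 -1.00000000e+00]] [ 0.51150613 -0.15389229 -0.29349624]
```

View pics/side0.png

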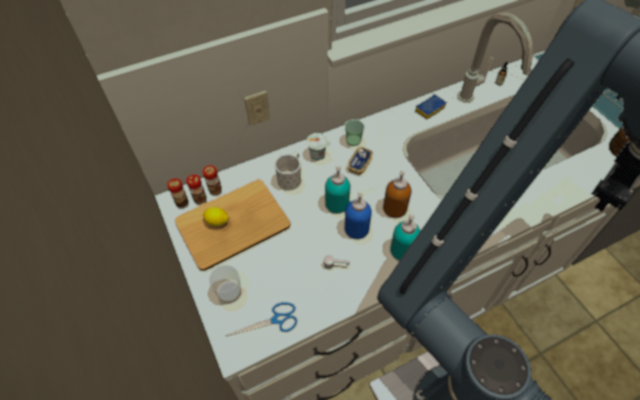

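View pics/top0.png

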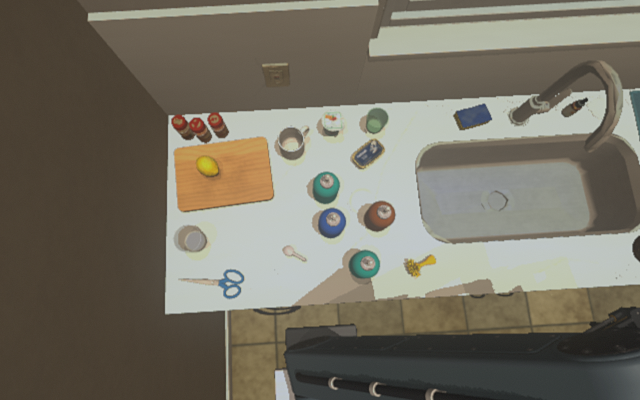

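Side view: bottles are teal (337,192), blue (358,216), amber (397,196), teal (405,240). The head is at (333,262). In the top view the amber one is at (380,215) and the head at (293,253). The amber bottle is the target, so I'll measure it and crop both.

```bash
cat > m.py <<'E'
from h import *
A=[.56,-.167];H=[.478,.094]
big=[]
for n in("side","top"):
    im,d=bot.capture(n)
    a=pix(n,[A[0],A[1],.12]).astype(int);b=pix(n,[*H,.02]).astype(int)
    for c in(a,b):
        x,y=c;big.append(cv2.resize(im[y-28:y+28,x-38:x+38],(380,280),interpolation=cv2.INTER_CUBIC));print(n,"crop origin",x-38,y-28)
    P=cloud(n,d,np.ones(d.shape,bool))
    b=P[(np.hypot(P[:,0]-A[0],P[:,1]-A[1])<.055)&(P[:,2]>.02)]
    for lo,hi in((.03,.09),(.125,.145),(.145,.165),(.165,.19)):
        q=b[(b[:,2]>lo)&(b[:,2]<hi)]
        if len(q):print(n,"bottle",lo,hi,len(q),q.mean(0).round(4),q.min(0).round(3),q.max(0).round(3))
    q=b[(b[:,2]>.03)&(b[:,2]<.1)]
    if len(q)>20:
        from scipy.optimize import least_squares
        r=least_squares(lambda c:np.hypot(q[:,0]-c[0],q[:,1]-c[1])-.0395,A,loss="soft_l1",f_scale=.003);print("circle",r.x.round(4),np.abs(r.fun).mean())
    for t in bot.trace("pump_head",n):
        h=cloud(n,d,t["mask"]);h=h[np.hypot(h[:,0]-H[0],h[:,1]-H[1])<.1];print(n,"head",round(t["conf"],2),len(h))
    h=P[(np.hypot(P[:,0]-H[0],P[:,1]-H[1])<.08)&(P[:,2]>.012)]
    print(h.round(3)[np.argsort(h[:,1])][::max(1,len(h)//40)].tolist())
    for l in("stem_top","head_socket","spout_tip"):
        for r in bot.spot_in(l,n):print(l,round(r["conf"],2),c2w(n,r["at"])[0].round(4))
save("crop0.png",np.vstack([np.hstack(big[:2]),np.hstack(big[2:])]))
E
python3 m.py
```

```text
side crop origin 360 160
side crop origin 293 235
side bottle 0.03 0.09 314 [ 0.5478 -0.1555  0.06  ] [ 0.528 -0.203  0.03 ] [ 0.593 -0.135  0.09 ]
side bottle 0.125 0.145 123 [ 0.5657 -0.1713  0.1366] [ 0.55  -0.193  0.125] [ 0.591 -0.156  0.144]
side bottle 0.145 0.165 18 [ 0.5675 -0.1722  0.1535] [ 0.561 -0.177  0.145] [ 0.571 -0.166  0.164]
side bottle 0.165 0.19 29 [ 0.5692 -0.1741  0.1775] [ 0.564 -0.182  0.166] [ 0.581 -0.169  0.19 ]
circle [ 0.5716 -0.1763] 0.0012185559228643807
side head 0.55 190
[[0.457, 0.048, 0.023], [0.459, 0.054, 0.036], [0.462, 0.056, 0.033], [0.458, 0.058, 0.029], [0.46, 0.06, 0.034], [0.455, 0.063, 0.039], [0.462, 0.066, 0.041], [0.463, 0.068, 0.035], [0.463, 0.072, 0.033], [0.466, 0.073, 0.035], [0.47, 0.078, 0.038], [0.47, 0.08, 0.034], [0.471, 0.083, 0.035], [0.479, 0.086, 0.036], [0.482, 0.087, 0.038], [0.478, 0.089, 0.04], [0.475, 0.091, 0.029], [0.478, 0.092, 0.037], [0.476, 0.093, 0.018], [0.492, 0.094, 0.039], [0.49, 0.096, 0.038], [0.501, 0.097, 0.033], [0.487, 0.097, 0.039], [0.473, 0.098, 0.014], [0.483, 0.099, 0.036], [0.487, 0.1, 0.034],
[... 1415 characters left out ...]
, 0.031], [0.474, 0.083, 0.039], [0.486, 0.085, 0.035], [0.477, 0.085, 0.036], [0.492, 0.088, 0.038], [0.483, 0.088, 0.04], [0.496, 0.09, 0.036], [0.49, 0.091, 0.036], [0.481, 0.091, 0.037], [0.495, 0.093, 0.043], [0.49, 0.094, 0.04], [0.481, 0.094, 0.04], [0.502, 0.096, 0.035], [0.493, 0.096, 0.039], [0.484, 0.097, 0.034], [0.473, 0.098, 0.029], [0.496, 0.099, 0.037], [0.487, 0.1, 0.038], [0.478, 0.1, 0.035], [0.496, 0.102, 0.04], [0.493, 0.102, 0.04], [0.484, 0.103, 0.04], [0.476, 0.104, 0.032], [0.497, 0.105, 0.036], [0.484, 0.106, 0.04], [0.482, 0.106, 0.035], [0.5, 0.108, 0.033], [0.491, 0.109, 0.032], [0.479, 0.109, 0.036], [0.495, 0.112, 0.029]]
head_socket 0.41 [0.4866 0.0915 0.0321]
```

View pics/crop0.png

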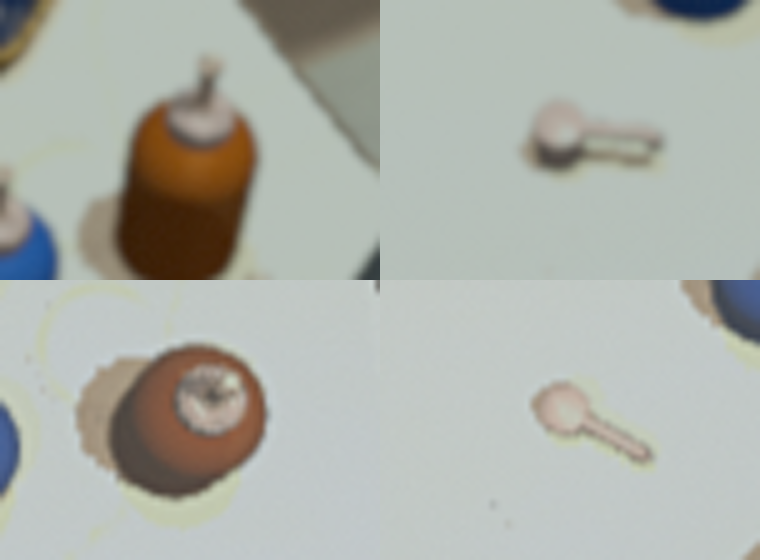

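Amber is confirmed: axis at about (0.571,-0.176). The head is at about (0.487,0.099) with its spout heading near -120°. I'll go above the head.

>>> {"fn": "move_arm", "kwargs": {"increments": [{"xyz": [0, 0, -10], "roll": -0.125, "grip": 100}, {"xyz": [0, 0, -10], "roll": -0.125, "grip": 100}, {"xyz": [0, 0, -10], "roll": -0.125, "grip": 100}, {"xyz": [0, 0, -10], "roll": -0.125, "grip": 100}, {"xyz": [0, 0, -10], "roll": -0.125, "grip": 100}]}}

```text
time_s: 1.52
position: [0.23, -0.581, 0.273]
tcp_rot: [[0.534, 0.846, -0.0], [0.846, -0.534, 0.0], [0.0, -0.0, -1.0]]
force: [0.3, 1.3, 0.4]
opening: 1.002
grasp_force: 0.0
```

>>> {"fn": "move_arm", "kwargs": {"increments": [{"xyz": [0, 0, 0], "roll": -0.045, "grip": 100}, {"xyz": [38, -6, 0], "roll": 0, "grip": 100}, {"xyz": [38, -6, 0], "roll": 0, "grip": 100}, {"xyz": [38, -6, 0], "roll": 0, "grip": 100}, {"xyz": [38, -6, 0], "roll": 0, "grip": 100}]}}

```text
time_s: 1.93
position: [0.2854, -0.436, 0.2725]
tcp_rot: [[0.501, 0.865, 0.0], [0.865, -0.501, 0.0], [0.0, 0.0, -1.0]]
force: [-0.3, 0.1, 0.2]
opening: 0.998
grasp_force: 0.0
```

>>> {"fn": "move_arm", "kwargs": {"increments": [{"xyz": [38, -6, 0], "roll": 0, "grip": 100}, {"xyz": [38, -6, 0], "roll": 0, "grip": 100}, {"xyz": [38, -6, 0], "roll": 0, "grip": 100}, {"xyz": [38, -6, 0], "roll": 0, "grip": 100}, {"xyz": [38, -6, 0], "roll": 0, "grip": 100}]}}

```text
time_s: 2.35
position: [0.3547, -0.2563, 0.2728]
tcp_rot: [[0.501, 0.866, 0.001], [0.866, -0.501, -0.0], [-0.0, 0.001, -1.0]]
force: [-0.0, -0.7, 0.6]
opening: 0.998
grasp_force: 0.0
```

>>> {"fn": "move_arm", "kwargs": {"increments": [{"xyz": [38, -6, 0], "roll": 0, "grip": 100}, {"xyz": [38, -6, 0], "roll": 0, "grip": 100}, {"xyz": [38, -6, 0], "roll": 0, "grip": 100}, {"xyz": [38, -6, 0], "roll": 0, "grip": 100}, {"xyz": [38, -6, 0], "roll": 0, "grip": 100}]}}

```text
time_s: 2.77
position: [0.4238, -0.0767, 0.2729]
tcp_rot: [[0.501, 0.866, 0.001], [0.866, -0.501, -0.0], [0.0, 0.001, -1.0]]
force: [0.3, 0.5, 1.0]
opening: 0.997
grasp_force: 0.0
```

>>> {"fn": "move_arm", "kwargs": {"increments": [{"xyz": [38, -6, 0], "roll": 0, "grip": 100}, {"xyz": [38, -6, 0], "roll": 0, "grip": 100}, {"xyz": [38, -6, 0], "roll": 0, "grip": 100}, {"xyz": [38, -6, 0], "roll": 0, "grip": 100}, {"xyz": [38, -6, 0], "roll": 0, "grip": 100}]}}

```text
time_s: 3.18
position: [0.4929, 0.1031, 0.2728]
tcp_rot: [[0.5, 0.866, 0.001], [0.866, -0.5, -0.0], [0.0, 0.001, -1.0]]
force: [0.1, -0.7, 0.5]
opening: 1.001
grasp_force: 0.0
```

>>> {"fn": "move_arm", "kwargs": {"increments": [{"xyz": [-6.5, -3, 35], "roll": 0, "grip": 100}, {"xyz": [0, 0, 40], "roll": 0, "grip": 100}, {"xyz": [0, 0, 40], "roll": 0, "grip": 100}, {"xyz": [0, 0, 40], "roll": 0, "grip": 100}, {"xyz": [0, 0, 0], "roll": 0, "grip": 100}]}}

```text
time_s: 3.6
position: [0.481, 0.0971, 0.1104]
tcp_rot: [[0.5, 0.866, -0.017], [0.866, -0.5, 0.0], [-0.008, -0.015, -1.0]]
force: [-1.7, 0.8, -0.3]
opening: 1.002
grasp_force: 0.0
```

```bash
python3 - <<'E'
from h import *
ims=[]
for n in("side","top"):
    im,d=bot.capture(n)
    x,y=pix(n,[.487,.099,.03]).astype(int)
    c=cv2.resize(im[y-40:y+40,x-38:x+38],(380,400),interpolation=cv2.INTER_CUBIC)
    ims.append(c)
    d0=np.load(n+"0.npy");P=cloud(n,d0,np.ones(d.shape,bool))
    h=P[(np.hypot(P[:,0]-.48,P[:,1]-.09)<.08)&(P[:,2]>.028)]
    b=h[h[:,1]>.084];s=h[h[:,1]<.075]
    (cx,cy),r=cv2.minEnclosingCircle(b[:,:2].astype(np.float32));print(n,b.mean(0),b.min(0),b.max(0),cx,cy,r)
    v=s[:,:2].mean(0)-np.array([.487,.099]);print("spout",np.degrees(np.arctan2(v[1],v[0])))
save("c1.png",np.hstack(ims));print(bot.read_state()["position"])
E
```

```text
side [0.48525968 0.0999397  0.03522599] [0.47088079 0.08450241 0.02903196] [0.50206075 0.11489446 0.04098818] 0.4859929382801056 0.09766025841236115 0.017657563090324402
spout -124.37301630937188
top [0.48735499 0.09842354 0.03629658] [0.47279063 0.08511538 0.02884391] [0.50245275 0.11219083 0.04349449] 0.48704156279563904 0.09689567983150482 0.01687130331993103
spout -122.31867352499341
[0.48595101 0.09692668 0.11678006]
```

View pics/c1.png

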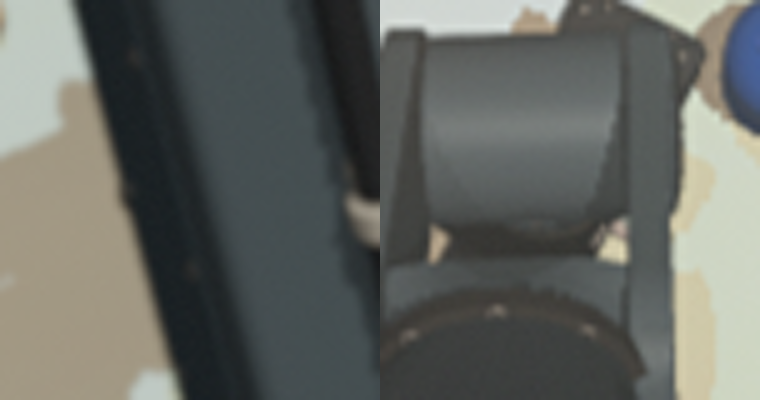

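Both views are blocked by the arm (dark link across the crops). The depth measured earlier agrees with the present pose to about 1.5 mm, so I'll descend and grip.

>>> {"fn": "move_arm", "kwargs": {"increments": [{"xyz": [1, 0, 30], "roll": 0.035, "grip": 100}, {"xyz": [0, 0, 30], "roll": 0, "grip": 100}, {"xyz": [0, 0, 25], "roll": 0, "grip": 100}, {"xyz": [0, 0, 15], "roll": 0, "grip": 100}, {"xyz": [0, 0, 9], "roll": 0, "grip": 100}]}}

```text
time_s: 4.12
position: [0.4897, 0.0976, 0.0102]
tcp_rot: [[0.531, 0.848, 0.005], [0.848, -0.531, -0.0], [0.003, 0.004, -1.0]]
force: [-0.5, 0.5, 0.6]
opening: 0.999
grasp_force: 0.0
```

>>> {"fn": "move_arm", "kwargs": {"increments": [{"xyz": [0, 0, 0], "roll": 0, "grip": 100}, {"xyz": [0, 0, 0], "roll": 0, "grip": 60}, {"xyz": [0, 0, 0], "roll": 0, "grip": 40}, {"xyz": [0, 0, 0], "roll": 0, "grip": 35}, {"xyz": [0, 0, 0], "roll": 0, "grip": 30}]}}

```text
time_s: 4.53
position: [0.4881, 0.0978, 0.0098]
tcp_rot: [[0.53, 0.848, 0.003], [0.848, -0.53, -0.0], [0.001, 0.002, -1.0]]
force: [-0.7, 0.4, -0.2]
opening: 0.783
grasp_force: 0.0
```

>>> {"fn": "move_arm", "kwargs": {"increments": [{"xyz": [0, 0, 0], "roll": 0, "grip": 20}, {"xyz": [0, 0, 0], "roll": 0, "grip": 10}, {"xyz": [0, 0, 0], "roll": 0, "grip": 0}, {"xyz": [0, 0, 0], "roll": 0, "grip": 0}, {"xyz": [0, 0, 0], "roll": 0, "grip": 0}]}}

```text
time_s: 4.95
position: [0.4871, 0.0978, 0.0085]
tcp_rot: [[0.53, 0.848, -0.0], [0.848, -0.53, 0.0], [-0.0, -0.0, -1.0]]
force: [0.0, -0.3, -0.3]
opening: 0.402
grasp_force: 0.0
```

>>> {"fn": "move_arm", "kwargs": {"increments": [{"xyz": [0, 0, 0], "roll": 0, "grip": 0}, {"xyz": [0, 0, 0], "roll": 0, "grip": 0}, {"xyz": [0, 0, 0], "roll": 0, "grip": 0}, {"xyz": [0, 0, 0], "roll": 0, "grip": 0}]}}

```text
time_s: 5.28
position: [0.487, 0.0978, 0.0085]
tcp_rot: [[0.53, 0.848, -0.0], [0.848, -0.53, 0.0], [-0.0, -0.0, -1.0]]
force: [-0.4, 0.6, 0.1]
opening: 0.329
grasp_force: 30.0
```

Gripped. Next: lift, turn the spout to -y, and carry it to the bottle.

>>> {"fn": "move_arm", "kwargs": {"increments": [{"xyz": [0, 0, -20], "roll": 0, "grip": 0}, {"xyz": [0, 0, -40], "roll": 0, "grip": 0}, {"xyz": [0, 0, -40], "roll": 0, "grip": 0}, {"xyz": [0, 0, -40], "roll": 0, "grip": 0}, {"xyz": [0, 0, -40], "roll": 0, "grip": 0}]}}

```text
time_s: 5.7
position: [0.4862, 0.0977, 0.19]
tcp_rot: [[0.53, 0.848, -0.002], [0.848, -0.53, -0.0], [-0.001, -0.001, -1.0]]
force: [1.9, 0.2, -0.9]
opening: 0.33
grasp_force: 30.0
```

>>> {"fn": "move_arm", "kwargs": {"increments": [{"xyz": [0, 0, -30], "roll": -0.112, "grip": 0}, {"xyz": [0, 0, -20], "roll": -0.112, "grip": 0}, {"xyz": [0, 0, 0], "roll": -0.112, "grip": 0}, {"xyz": [0, 0, 0], "roll": -0.112, "grip": 0}, {"xyz": [0, 0, 0], "roll": -0.112, "grip": 0}]}}

```text
time_s: 6.12
position: [0.4868, 0.0978, 0.2389]
tcp_rot: [[-0.007, 1.0, 0.0], [1.0, 0.007, -0.0], [-0.0, 0.0, -1.0]]
force: [-0.4, 0.2, -2.3]
opening: 0.331
grasp_force: 30.0
```

>>> {"fn": "move_arm", "kwargs": {"increments": [{"xyz": [-34, 10.5, 0], "roll": 0, "grip": 0}, {"xyz": [-34, 10.5, 0], "roll": 0, "grip": 0}, {"xyz": [-34, 10.5, 0], "roll": 0, "grip": 0}, {"xyz": [-34, 10.5, 0], "roll": 0, "grip": 0}, {"xyz": [-34, 10.5, 0], "roll": 0, "grip": 0}]}}

```text
time_s: 6.53
position: [0.5395, -0.0735, 0.2381]
tcp_rot: [[-0.001, 1.0, -0.001], [1.0, 0.001, 0.0], [0.0, -0.001, -1.0]]
force: [0.9, 0.7, -1.1]
opening: 0.325
grasp_force: 30.0
```

>>> {"fn": "move_arm", "kwargs": {"increments": [{"xyz": [-34, 10.5, 0], "roll": 0, "grip": 0}, {"xyz": [-34, 10.5, 0], "roll": 0, "grip": 0}, {"xyz": [-34, 10.5, 0], "roll": 0, "grip": 0}, {"xyz": [0, 0, 0], "roll": 0, "grip": 0}, {"xyz": [0, 0, 0], "roll": 0, "grip": 0}]}}

```text
time_s: 6.95
position: [0.5713, -0.1761, 0.2376]
tcp_rot: [[0.002, 1.0, -0.001], [1.0, -0.002, 0.001], [0.001, -0.001, -1.0]]
force: [-0.4, 1.1, -2.2]
opening: 0.328
grasp_force: 30.0
```

```bash
python3 - <<'E'
from h import *
s=bot.read_state();print(s["position"],s["force"],s["opening"])
ims=[]
for n in("side","top"):
    im,d=bot.capture(n);np.save(n+"2.npy",d)
    x,y=pix(n,[.571,-.176,.2]).astype(int)
    ims.append(cv2.resize(im[y-40:y+40,x-38:x+38],(380,400),interpolation=cv2.INTER_CUBIC))
    print(n,x-38,y-40)
    P=cloud(n,d,np.ones(d.shape,bool))
    h=P[(np.abs(P[:,0]-.571)<.06)&(P[:,1]<-.12)&(P[:,1]>-.26)&(P[:,2]>.2)&(P[:,2]<.29)]
    print(h[np.argsort(h[:,1])][::max(1,len(h)//30)].round(3).tolist())
save("c2.png",np.hstack(ims))
E
```

```text
[ 0.57129529 -0.17606229  0.23760085] [-0.38178928  1.06394975 -2.17553055] 0.3282822692622275
side 364 127
[]
top 350 166
[]
```

View pics/c2.png

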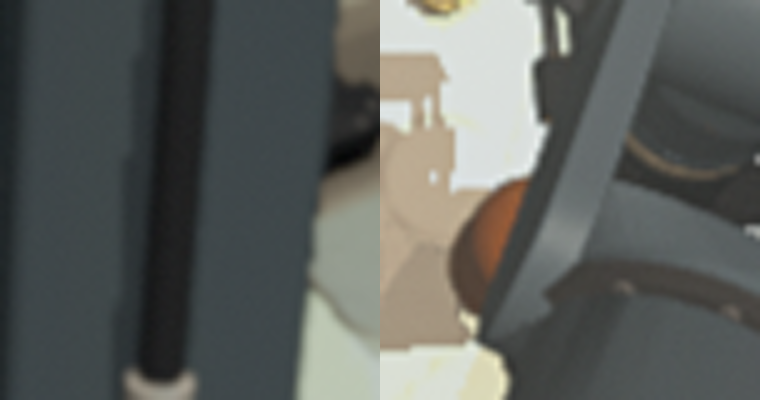

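The arm still blocks the view (only the amber rim shows, at crop left). The flare tolerates several mm, so I'll lower it under force watch.

>>> {"fn": "move_arm", "kwargs": {"increments": [{"xyz": [0, 0, 25], "roll": 0, "grip": 0}, {"xyz": [0, 0, 15], "roll": 0, "grip": 0}, {"xyz": [0, 0, 5], "roll": 0, "grip": 0}, {"xyz": [0, 0, 0], "roll": 0, "grip": 0}]}}

```text
time_s: 7.38
position: [0.5699, -0.1721, 0.192]
tcp_rot: [[-0.003, 1.0, -0.004], [1.0, 0.003, 0.002], [0.002, -0.004, -1.0]]
force: [1.0, -0.0, -1.0]
opening: 0.329
grasp_force: 30.0
```

>>> {"fn": "move_arm", "kwargs": {"increments": [{"xyz": [0, 0, 4], "roll": 0, "grip": 0}, {"xyz": [0, 0, 4], "roll": 0, "grip": 0}, {"xyz": [0, 0, 0], "roll": 0, "grip": 0}, {"xyz": [0, 0, 0], "roll": 0, "grip": 0}]}}

```text
time_s: 7.72
position: [0.5718, -0.1742, 0.1861]
tcp_rot: [[-0.001, 1.0, 0.001], [1.0, 0.001, -0.001], [-0.001, 0.001, -1.0]]
force: [-0.6, -0.8, -1.5]
opening: 0.325
grasp_force: 30.0
```

>>> {"fn": "move_arm", "kwargs": {"increments": [{"xyz": [0, 0, 2], "roll": 0, "grip": 0}, {"xyz": [0, 0, 2], "roll": 0, "grip": 0}, {"xyz": [0, 0, 0], "roll": 0, "grip": 0}, {"xyz": [0, 0, 0], "roll": 0, "grip": 0}]}}

```text
time_s: 8.05
position: [0.5717, -0.1748, 0.182]
tcp_rot: [[-0.001, 1.0, 0.001], [1.0, 0.001, -0.001], [-0.001, 0.001, -1.0]]
force: [-0.3, -1.9, 1.2]
opening: 0.328
grasp_force: 30.0
```

>>> {"fn": "move_arm", "kwargs": {"increments": [{"xyz": [-1, 0, 0], "roll": 0, "grip": 0}, {"xyz": [0, 0, 0], "roll": 0, "grip": 0}, {"xyz": [0, 0, 0], "roll": 0, "grip": 0}, {"xyz": [0, 0, 0], "roll": 0, "grip": 0}]}}

```text
time_s: 8.38
position: [0.5715, -0.1752, 0.1815]
tcp_rot: [[-0.001, 1.0, -0.0], [1.0, 0.001, -0.0], [-0.0, -0.0, -1.0]]
force: [-0.4, -1.6, 0.4]
opening: 0.325
grasp_force: 30.0
```

```bash
python3 - <<'E'
from h import *
for i in range(4):
    s=bot.read_state();print(s["time_s"],s["position"].round(4) if hasattr(s["position"],"round") else s["position"],s["force"],s["moment"]);bot.capture("top")
n="top";im,d=bot.capture(n);P=cloud(n,d,np.ones(d.shape,bool))
q=P[(np.hypot(P[:,0]-.571,P[:,1]+.176)<.06)&(P[:,2]>.03)&(P[:,2]<.11)]
from scipy.optimize import least_squares
print(len(q));r=least_squares(lambda c:np.hypot(q[:,0]-c[0],q[:,1]-c[1])-.0395,[.571,-.176],loss="soft_l1",f_scale=.003);print("circle",r.x.round(4),np.abs(r.fun).mean())
E
```

```text
8.3833 [ 0.5715 -0.1752  0.1815] [-0.42776054 -1.62851095  0.37748036] [-0.32793057  0.04483878 -0.00240123]
8.4333 [ 0.5715 -0.1752  0.1814] [-0.79755796 -2.26135165 -0.38781173] [-0.33298849 -0.02049562 -0.00419122]
8.4833 [ 0.5714 -0.1752  0.1815] [-0.78909542 -1.98092386  0.15957894] [-0.38017217 -0.05434544 -0.03375134]
8.5333 [ 0.5715 -0.1752  0.1815] [ 0.12476905 -1.11199848  0.20808827] [-0.37367622 -0.00370801  0.02019377]
107
circle [ 0.5685 -0.1774] 0.0016978479415019766
```

>>> {"fn": "move_arm", "kwargs": {"increments": [{"xyz": [-2, 0, 0], "roll": 0, "grip": 0}, {"xyz": [0, 0, 0], "roll": 0, "grip": 0}, {"xyz": [0, 0, 0], "roll": 0, "grip": 0}]}}

```text
time_s: 8.88
position: [0.5712, -0.1767, 0.1812]
tcp_rot: [[-0.001, 1.0, -0.001], [1.0, 0.001, 0.001], [0.001, -0.001, -1.0]]
force: [-0.5, -0.6, -1.6]
opening: 0.331
grasp_force: 30.0
```

```bash
cat > r.py <<'E'
from h import *
F=[]
for i in range(4):
    s=bot.read_state();F.append(np.r_[s["force"],s["moment"]]);bot.capture("side")
print(s["time_s"],np.round(s["position"],4),np.mean(F,0).round(2))
E
python3 r.py
```

```text
9.0333 [ 0.5713 -0.1768  0.1813] [-0.44 -0.37 -1.59 -0.07 -0.1  -0.02]
```

The lateral load is gone and the stem top is inside the socket. Next I'll push down to click it.

>>> {"fn": "move_arm", "kwargs": {"increments": [{"xyz": [0, 0, 1.5], "roll": 0, "grip": 0}, {"xyz": [0, 0, 1.5], "roll": 0, "grip": 0}, {"xyz": [0, 0, 0], "roll": 0, "grip": 0}, {"xyz": [0, 0, 0], "roll": 0, "grip": 0}]}}

```text
time_s: 9.42
position: [0.5714, -0.1773, 0.1787]
tcp_rot: [[-0.001, 1.0, -0.0], [1.0, 0.001, -0.0], [-0.0, -0.0, -1.0]]
force: [-0.8, -0.4, 0.9]
opening: 0.33
grasp_force: 30.0
```

>>> {"fn": "move_arm", "kwargs": {"increments": [{"xyz": [0, 0, 1.5], "roll": 0, "grip": 0}, {"xyz": [0, 0, 1.5], "roll": 0, "grip": 0}, {"xyz": [0, 0, 0], "roll": 0, "grip": 0}, {"xyz": [0, 0, 0], "roll": 0, "grip": 0}]}}

```text
time_s: 9.75
position: [0.5714, -0.1772, 0.1754]
tcp_rot: [[-0.001, 1.0, -0.0], [1.0, 0.001, -0.0], [-0.0, -0.0, -1.0]]
force: [-0.5, -0.9, 0.3]
opening: 0.329
grasp_force: 30.0
```

>>> {"fn": "move_arm", "kwargs": {"increments": [{"xyz": [0, 0, 1.5], "roll": 0, "grip": 0}, {"xyz": [0, 0, 1.5], "roll": 0, "grip": 0}, {"xyz": [0, 0, 0], "roll": 0, "grip": 0}, {"xyz": [0, 0, 0], "roll": 0, "grip": 0}]}}

```text
time_s: 10.08
position: [0.5712, -0.1771, 0.1719]
tcp_rot: [[-0.001, 1.0, -0.001], [1.0, 0.001, 0.0], [0.0, -0.001, -1.0]]
force: [0.4, -1.4, -1.7]
opening: 0.329
grasp_force: 30.0
```

>>> {"fn": "move_arm", "kwargs": {"increments": [{"xyz": [0, 0, 1], "roll": 0, "grip": 0}, {"xyz": [0, 0, 1], "roll": 0, "grip": 0}, {"xyz": [0, 0, 0], "roll": 0, "grip": 0}, {"xyz": [0, 0, 0], "roll": 0, "grip": 0}]}}

```text
time_s: 10.42
position: [0.5714, -0.1771, 0.1704]
tcp_rot: [[-0.001, 1.0, -0.0], [1.0, 0.001, 0.0], [0.0, -0.0, -1.0]]
force: [-0.6, -1.4, -2.1]
opening: 0.328
grasp_force: 30.0
```

>>> {"fn": "move_arm", "kwargs": {"increments": [{"xyz": [0, 0, 1], "roll": 0, "grip": 0}, {"xyz": [0, 0, 1], "roll": 0, "grip": 0}, {"xyz": [0, 0, 0], "roll": 0, "grip": 0}]}}

```text
time_s: 10.67
position: [0.5718, -0.1774, 0.1701]
tcp_rot: [[-0.001, 1.0, 0.001], [1.0, 0.001, -0.001], [-0.001, 0.001, -1.0]]
force: [-3.0, -0.7, 7.8]
opening: 0.331
grasp_force: 30.0
```

```bash
python3 r.py
```

```text
10.8167 [ 0.5718 -0.1774  0.1702] [-2.71 -0.45  6.74 -0.11  0.38 -0.  ]
```

Contact is firm at the expected home height (170 mm), so it has clicked. I'll press through the stroke.

>>> {"fn": "move_arm", "kwargs": {"increments": [{"xyz": [0, 0, 1.5], "roll": 0, "grip": 0}, {"xyz": [0, 0, 1.5], "roll": 0, "grip": 0}, {"xyz": [0, 0, 1.5], "roll": 0, "grip": 0}, {"xyz": [0, 0, 0], "roll": 0, "grip": 0}, {"xyz": [0, 0, 0], "roll": 0, "grip": 0}]}}

```text
time_s: 11.28
position: [0.5719, -0.1774, 0.1661]
tcp_rot: [[-0.001, 1.0, 0.002], [1.0, 0.001, -0.001], [-0.001, 0.002, -1.0]]
force: [-2.6, -0.2, 8.2]
opening: 0.329
grasp_force: 30.0
```

>>> {"fn": "move_arm", "kwargs": {"increments": [{"xyz": [0, 0, 1.5], "roll": 0, "grip": 0}, {"xyz": [0, 0, 1.5], "roll": 0, "grip": 0}, {"xyz": [0, 0, 1.5], "roll": 0, "grip": 0}, {"xyz": [0, 0, 0], "roll": 0, "grip": 0}, {"xyz": [0, 0, 0], "roll": 0, "grip": 0}]}}

```text
time_s: 11.7
position: [0.572, -0.1774, 0.1619]
tcp_rot: [[-0.001, 1.0, 0.002], [1.0, 0.001, -0.001], [-0.001, 0.002, -1.0]]
force: [-2.6, 0.8, 10.9]
opening: 0.326
grasp_force: 30.0
```

>>> {"fn": "move_arm", "kwargs": {"increments": [{"xyz": [0, 0, 1.5], "roll": 0, "grip": 0}, {"xyz": [0, 0, 1.5], "roll": 0, "grip": 0}, {"xyz": [0, 0, 1.5], "roll": 0, "grip": 0}, {"xyz": [0, 0, 0], "roll": 0, "grip": 0}, {"xyz": [0, 0, 0], "roll": 0, "grip": 0}]}}

```text
time_s: 12.12
position: [0.572, -0.1775, 0.1576]
tcp_rot: [[-0.001, 1.0, 0.002], [1.0, 0.001, -0.001], [-0.001, 0.002, -1.0]]
force: [-3.7, 0.5, 10.8]
opening: 0.331
grasp_force: 30.0
```

>>> {"fn": "move_arm", "kwargs": {"increments": [{"xyz": [0, 0, 1], "roll": 0, "grip": 0}, {"xyz": [0, 0, 1], "roll": 0, "grip": 0}, {"xyz": [0, 0, 0], "roll": 0, "grip": 0}, {"xyz": [0, 0, 0], "roll": 0, "grip": 0}]}}

```text
time_s: 12.45
position: [0.5722, -0.1775, 0.156]
tcp_rot: [[-0.001, 1.0, 0.003], [1.0, 0.001, -0.002], [-0.002, 0.003, -1.0]]
force: [-3.8, -0.3, 12.5]
opening: 0.332
grasp_force: 30.0
```

```bash
python3 r.py
```

```text
12.6 [ 0.5722 -0.1775  0.156 ] [-4.080e+00 -8.000e-02  1.274e+01  2.000e-02  6.200e-01  1.000e-02]
```

>>> {"fn": "move_arm", "kwargs": {"increments": [{"xyz": [0, -0.5, 1], "roll": 0, "grip": 0}, {"xyz": [0, -0.5, 1], "roll": 0, "grip": 0}, {"xyz": [0, 0, 0], "roll": 0, "grip": 0}, {"xyz": [0, 0, 0], "roll": 0, "grip": 0}]}}

```text
time_s: 12.98
position: [0.5721, -0.1777, 0.1558]
tcp_rot: [[-0.001, 1.0, 0.005], [1.0, 0.001, -0.002], [-0.002, 0.005, -1.0]]
force: [-4.9, 1.6, 21.0]
opening: 0.33
grasp_force: 30.0
```

```bash
python3 r.py
```

```text
13.1333 [ 0.5721 -0.1777  0.1558] [-5.07  1.29 20.4   0.19  0.77 -0.  ]
```

It's at the hard stop: about 22 N at 155.8 mm, with 14.4 mm travelled from home. One look before handing in.

```bash
python3 - <<'E'
from h import *
im,d=bot.capture("top");save("end.png",im)
for l in("bottle","dish_brush","glass","tin_1","pump_head"):
    for r in bot.spot_in(l,"top"):print(l,round(r["conf"],2),c2w("top",r["at"])[0].round(3))
s=bot.read_state();print(np.round(s["position"],4),s["force"])
E
```

```text
bottle 0.58 [ 0.548 -0.027  0.115]
glass 0.79 [0.54  0.401 0.04 ]
glass 0.46 [ 0.572 -0.141  0.095]
tin_1 0.61 [ 0.78  -0.163  0.019]
pump_head 0.28 [ 0.574 -0.142  0.094]
[ 0.5721 -0.1777  0.1558] [-5.17980476  0.21063888 20.90428563]
```

View pics/end.png

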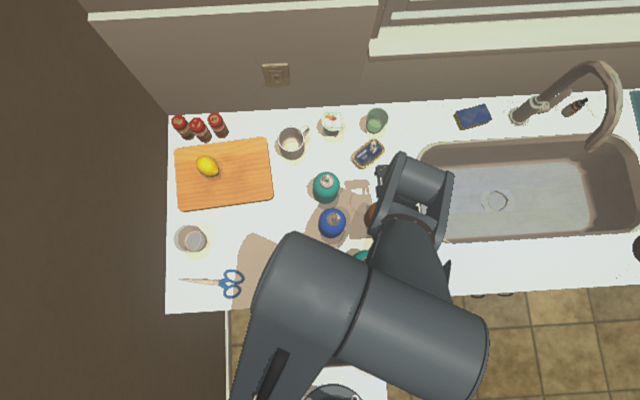

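The bottle's amber rim at (371,215) is where it was, and the glass (190,239), tin (367,153) and other visible items have not moved. The brush is hidden under the arm, which never touched it. Handing in.

```bash
python3 -c "
from rig import bot
print(bot.hand_in())"
```

```text
the job is handed in; nothing more can be done
None
```

The pump head is on the amber bottle's stem with its spout toward the sink, and I handed in with the arm holding it at the bottom of the stroke (about 22 N); the click and full stroke are inferred from force and height because the arm blocked both cameras, and `hand_in()` returned no verdict.

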